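# Sort the stripped-down rig fittings into their trays

### The arm

A 6-joint arm with a two-finger parallel gripper is mounted at the origin on the work surface. World frame = base frame: x ahead of the robot, y to its left, z up, the work surface at z = 0. Lengths are in mm, angles in rad, forces in N, time in s.
With the tool pointing down it reaches from about 350 to 875 mm from the base axis. Payload 4.2 kg.
Tool frame: the origin (TCP) lies on the mounting face of the last link; the fingertips stand 173 mm ahead of it and the grasp point (between the pads) lies 155 mm ahead of it; z points along the fingers, y is the direction in which the jaws open and shut (so a half turn about z gives the same grasp; the last joint's range is limited). The gripper opens to 85 mm and grips with 20 to 120 N. Pads are 22 mm wide; open, the fingers measure 114 mm over their backs; the gripper's body (76 mm by 85 mm) begins 54 mm behind the grasp point. The pads swing forward as they close: fully open they stand 13 mm farther back than shut.
Start: joints at [-1.069, 0.385, 0.008, 0, -1.194, -0.259], TCP at [150.281, -606.643, 404.712] pointing down, gripper open.
Joint ranges: [-3.14, 3.14], [-1.21, 2.06], [-1.07, 1.41], [-3.16, 2.05], [-2.99, -0.16], [-3.1, 3.1]. Speed limits (rad/s): [2.79, 2.79, 3.14, 3.14, 3.14, 3.14].

### API

Orientations are given as a unit quaternion [x, y, z, w].
In Python, from bench import arm gives the robot as it stands.
- The arm moves only by the shell command python3 -m jog 'ROWS' [OPENING]. ROWS is JSON, a list that holds one entry, the list of rows, each a list of 4 numbers: the shift along the tool's x, y, z in mm, then the turn about the tool's z in degrees. In form: [[[x, y, z, spin], ...]]. A call has exactly 5 rows; each row is the pose to reach, as a shift and turn from the pose measured when the call began, along the tool's axes at that moment; what a row does not reach only later rows make up. A row lasts 1/8 s, in which the tool goes at most 62.5 mm and 10.7 degrees, less where a joint would pass 70% of its speed; a pose out of reach is approached as far as the arm can. A call with a gripper value outside its range is refused whole. OPENING is the finger opening in mm, from 0 to 85.4, set as the call begins (- or left out, the last holds). The fingers move at their own pace and stop on an object; the grip force is fixed at half the most. Time passes only in rows, so rows that repeat a pose let the fingers close, or fill a call up. It gives the time, the measured TCP pose, the force and the opening at its end, in the units of the state.
- arm.read_state(): the state, without advancing time (a new reading comes with each control period).
- arm.get_image(name): name is "scene" or "top" or "wrist"; returns (picture, depth): 384x512x3 uint8, blue, green, red; 384x512 float32, mm along the optical axis (not along the pixel's ray), 0 where there is no reading.
- arm.camera_params(name): a dict with "mtx" (3x3 intrinsics, pixels), "k1" (the pictures are not rectified: a ray, as slopes to the right and down, at radius r is drawn at 1 + k1 r^2 times it, then the intrinsics apply), "R" (3x3) and "t" (3): a world point X has camera coordinates R X + t. Camera axes: x right, y down, z forward; pixel columns grow to the right and rows downward; lengths in mm; the calibration is good to about 2 mm. A picture is of the moment at which its call begins: read the wrist's pose just before it. camera_params takes no time and is no camera call; for the wrist camera it gives the pose at the moment of the call.
- arm.job_done(): hands the job in, once; it reports no verdict.
The state is a dict: "clock": time; "joints": joint angles; "joint_vel": joint speeds; "joint_efforts": joint torques, N m; "position": TCP position; "ee_rot": TCP orientation; "contact_force": force on the tool from outside, world axes, zero at the start; "wrist_torque": the same for the moment, N m; "gripper_width": finger opening in mm.
Only numpy, scipy, OpenCV 4.12 (cv2) and the standard library are available. Lean on these libraries where they do the work, as an engineer would, in place of code of your own. Each camera call takes 0.05 s, during which the arm holds its last target.

### The job

The rig has been stripped down and its steel fittings are mixed on the bench: put both ring-shaped pipe flanges in the round tray, both pipe unions (the barrels with hexagonal ends) in the long tray, and the lever valve in the square tray. Set each one down inside its tray rather than dropping it, so that it lies flat on the tray's floor, not stacked on or leaning against anything, the valve upright with its lever on top; leave the white beaker and the computer mouse where they are.

Things in the scene. Friction and masses are not known exactly. Their poses are not given: they have to be found in the camera images.
- flange_a_centre (a point): A pipe flange: a flat stainless ring, outside diameter 58 mm, bore 30 mm, 18 mm high, about 0.26 kg, with four small dark bolt marks; lies flat on the bench. The point is its centre, half-way up (9 mm above its underside); z is the ring's axis, upwards. Grip it across its outside. The two flanges are alike.
- flange_b_centre (a point): The other pipe flange: a flat stainless ring, outside diameter 58 mm, bore 30 mm, 18 mm high, about 0.26 kg, with four small dark bolt marks; lies flat on the bench. The point is its centre, half-way up (9 mm above its underside); z is the ring's axis, upwards. Grip it across its outside. The two flanges are alike.
- union_a_centre (a point): A pipe union: a stainless barrel 26 mm in diameter and 84 mm long, lying on its side on two hexagonal nuts (34 mm across flats, 39 mm across corners, each 18 mm long, at the two ends) with 48 mm of bare barrel between them to grip; about 0.28 kg. The point is its centre, half-way up (17 mm above the bench); x runs along the barrel. It lies with x level. The two unions are alike.
- union_b_centre (a point): The other pipe union: a stainless barrel 26 mm in diameter and 84 mm long, lying on its side on two hexagonal nuts (34 mm across flats, 39 mm across corners, each 18 mm long, at the two ends) with 48 mm of bare barrel between them to grip; about 0.28 kg. The point is its centre, half-way up (17 mm above the bench); x runs along the barrel. It lies with x level. The two unions are alike.
- valve_centre (a point): Lever valve of stainless steel, upright, about 0.42 kg: a block 42 mm (x) by 38 mm (y) by 36 mm high with a round pipe end sticking out at each end along x (96 mm overall, at most 32 mm in diameter) and, on a short stem, a flat lever bar 68 mm long (x from -10 to +58 mm), 14 mm wide, whose top is 47 mm above the bench. The point is the centre of the block, 18 mm above its underside; x runs along the pipe ends towards the lever's free end, z up. Grip the block across y.
- round_tray: Round open tray of blue plastic, fixed to the bench: outside diameter 180 mm, inside about 168 mm at the floor, 20 mm high, walls 4 mm, floor 4 mm thick. Origin at the centre of its underside, z up.
- long_tray: Long rectangular open tray of the same blue plastic, fixed: 130 mm along its x by 230 mm along its y outside, 122 by 222 mm inside, 20 mm high, walls and floor 4 mm thick. Origin at the centre of its underside, z up.
- square_tray: Square open tray of the same blue plastic, fixed: 140 by 140 mm outside, 132 by 132 mm inside, 20 mm high, walls and floor 4 mm thick. Origin at the centre of its underside, z up.
- beaker: Empty white plastic beaker, 72 mm in diameter, 95 mm high, loose, standing at the left of the work; not part of the job. Origin at the centre of its underside.
- mouse: Black computer mouse, 105 by 60 mm, 32 mm high, loose, at the right of the work; not part of the job. Origin at the centre of its underside.
Mind the look-alikes: they are no part of the job. Leave any green, orange or red look-alike of the part that bears valve_centre alone.

How it is judged:
By the outcome, as a careful person would: the job done as asked, in the order asked, and still so for the second after the job is handed in, with the robot touching nothing.
It also fails if it takes over 128 s, if anything falls off the work surface, if the arm or the gripper's body presses on something with over 40 N, if the wrist force passes 120 N, or if a joint passes its speed limit or range.

## Working session

There is one attempt and no reset: what is moved stays moved. The work goes in short steps, Python scripts to look and compute and a shell command to move; the robot and the scene stay as the last step left them, time stands still between calls to the robot, and variables do not carry over. Pictures are saved under pics/ and viewed, and the job is handed in when it is done.

```bash
mkdir -p pics; ls
python3 - <<'E'
from bench import arm
import cv2,numpy as np
s=arm.read_state();print(s)
for n in ("scene","top","wrist"):
    p=arm.camera_params(n);print(n,p)
    im,d=arm.get_image(n);cv2.imwrite(f"pics/{n}0.png",im);np.save(f"pics/{n}0.npy",d)
E
```

```text
pics
{'clock': 0.0, 'joints': array([-1.06938104e+00,  3.85552344e-01,  6.61470918e-03, -4.75708572e-04,
       -1.19401703e+00, -2.58593390e-01]), 'joint_vel': array([ 6.54329316e-04, -9.65022300e-04, -1.01222835e-03, -4.87139450e-04,
        2.56868007e-03,  6.14340183e-05]), 'joint_efforts': array([-1.99301925e-03, -3.92291522e+01,  1.88397181e+01,  4.18608516e+00,
       -4.62908152e-03, -1.01525913e-05]), 'position': array([ 150.25300494, -606.45369848,  403.62282363]), 'ee_rot': array([-1.21025710e-01,  9.92648762e-01,  1.08418694e-03, -1.94985911e-04]), 'contact_force': array([-0.29786894,  0.46183119,  0.48162151]), 'wrist_torque': array([-0.00324933,  0.01261392,  0.07903024]), 'gripper_width': 85.28990681607989}
scene {'mtx': array([[481.15599913,   0.        , 262.13958834],
       [  0.        , 481.15599913, 193.36364212],
       [  0.        ,   0.        ,   1.        ]]), 'k1': -0.052803623176299865, 'R': array([[-4.94804095e-01,  8.69004439e-01,  4.38710254e-04],
       [ 6.20391917e-01,  3.53599556e-01, -7.00058014e-01],
       [-6.08508649e-01, -3.46119400e-01, -7.
[... 183 characters left out ...]
2876],
       [  0.        ,   0.        ,   1.        ]]), 'k1': -0.1493891066782152, 'R': array([[-0.01932574, -0.99975297, -0.01097758],
       [-0.98107742,  0.02107805, -0.19246509],
       [ 0.19264893,  0.00705032, -0.98124242]]), 't': array([  30.09341904,  530.30208355, 1399.04066455])}
wrist {'mtx': array([[276.97065041,   0.        , 257.75596199],
       [  0.        , 276.97065041, 187.55334531],
       [  0.        ,   0.        ,   1.        ]]), 'k1': 0.008409309264169093, 'R': array([[-0.24093639,  0.97053654,  0.00291222],
       [ 0.92644254,  0.22909374,  0.29869764],
       [ 0.28922981,  0.07466514, -0.95434335]]), 't': array([623.01832971, -39.47405497, 380.23925873])}
```

View pics/top0.png

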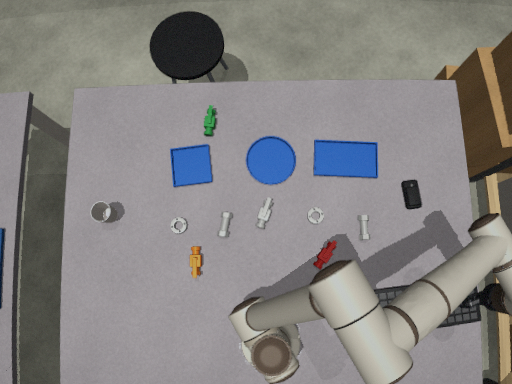

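View pics/scene0.png

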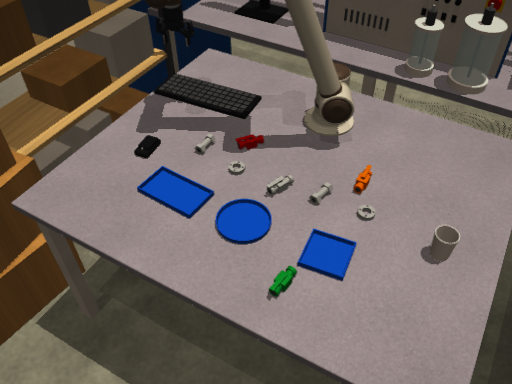

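View pics/wrist0.png

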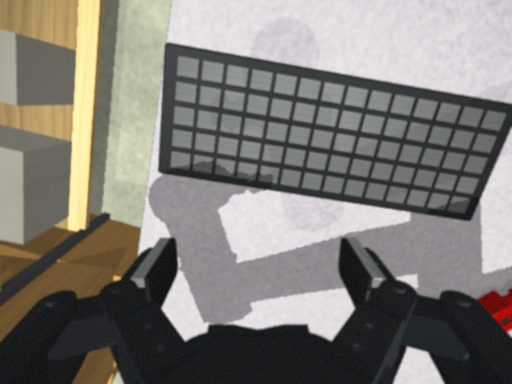

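Top view, left to right: flange at (179,225), union at (225,224), grey valve at (264,212), flange at (316,215) and union at (364,227). The green (210,121), orange (196,262) and red (325,254) valves are look-alikes. The grey steel one at (264,212) is the one that fits. I'll confirm it in an enlarged crop and measure.

```bash
cat > h.py <<'E'
import numpy as np,cv2
from bench import arm
def ray(n,uv,p=None):
    p=p or arm.camera_params(n)
    K=p["mtx"];k=p["k1"]
    uv=np.atleast_2d(np.asarray(uv,float))
    x=cv2.undistortPoints(uv.reshape(-1,1,2),K,np.array([k,0,0,0,0.])).reshape(-1,2)
    d=np.c_[x,np.ones(len(x))]@p["R"]
    return -p["R"].T@p["t"],d
def onz(n,uv,z,p=None):
    c,d=ray(n,uv,p); return c+d*((z-c[2])/d[:,2])[:,None]
def proj(n,X,p=None):
    p=p or arm.camera_params(n)
    r=cv2.projectPoints(np.asarray(X,float).reshape(-1,1,3),cv2.Rodrigues(p["R"])[0],p["t"],p["mtx"],np.array([p["k1"],0,0,0,0.]))[0]
    return r.reshape(-1,2)
E
python3 - <<'E'
from h import *
im=cv2.imread("pics/top0.png")
crop=im[180:260,160:380];cv2.imwrite("pics/crop_top.png",cv2.resize(crop,None,fx=3.6,fy=3.6,interpolation=cv2.INTER_CUBIC))
sc=cv2.imread("pics/scene0.png")[120:230,180:390];cv2.imwrite("pics/crop_sc.png",cv2.resize(sc,None,fx=3.8,fy=3.8,interpolation=cv2.INTER_CUBIC))
b,g,r=[im[...,i].astype(int) for i in range(3)]
m=((b-r)>60).astype(np.uint8)
n,l,st,ce=cv2.connectedComponentsWithStats(m)
for i in range(1,n):
    if st[i,4]>300:
        c=cv2.findContours((l==i).astype(np.uint8),0,1)[0][0]
        P=onz("top",c.reshape(-1,2).astype(float)+0,20)[:,:2].astype(np.float32)
        print(st[i],cv2.minAreaRect(P),cv2.minEnclosingCircle(P))
E
```

```text
[ 246  136   50   49 1908] ((631.960205078125, -13.377845764160156), (175.34718322753906, 177.01718139648438), 88.72881317138672) ((633.2723999023438, -12.664711952209473), 89.83438873291016)
[ 314  140   64   38 2266] ((633.1751098632812, -283.4889221191406), (230.1438751220703, 132.2121124267578), 86.46987915039062) ((633.6299438476562, -284.4077453613281), 131.11123657226562)
[ 170  144   42   43 1504] ((620.60302734375, 274.05859375), (141.99713134765625, 141.82456970214844), 5.978851318359375) ((619.8275146484375, 274.426513671875), 96.81861877441406)
```

View pics/crop_top.png

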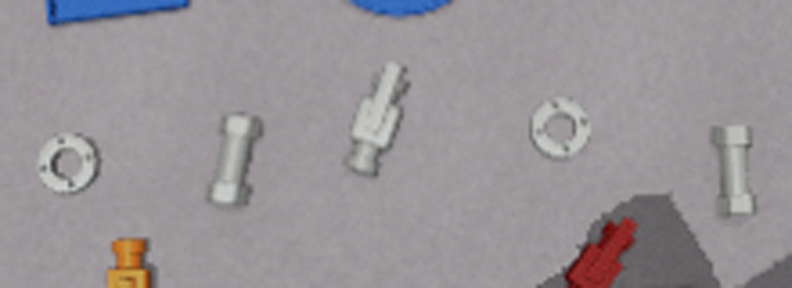

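View pics/crop_sc.png

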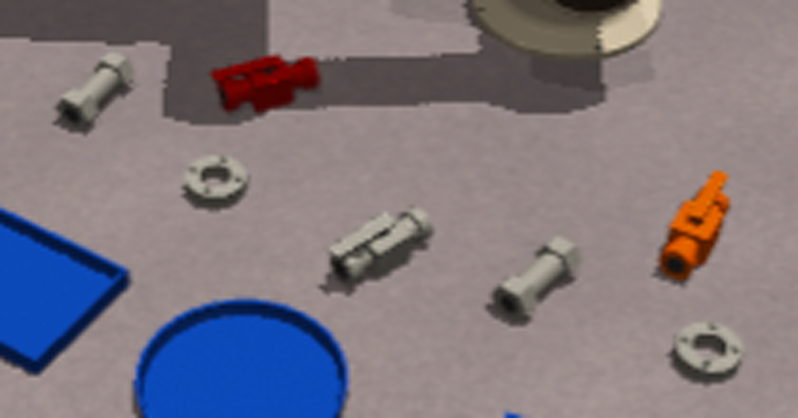

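The crops show the grey valve, crop (378,120) = top (264,212), with its lever bar towards the far end. The other three are coloured and stay put. Next I'll measure the steel parts.

```bash
python3 - <<'E'
from h import *
im=cv2.imread("pics/top0.png")
S=4
big=cv2.resize(im,None,fx=S,fy=S,interpolation=cv2.INTER_CUBIC)
f=big.astype(int)
for name,(u,v),h in [("flB",(179,225),18),("flA",(316,215),18),("unA",(225,224),26),("unB",(364,227),26),("valve",(264,212),36)]:
    w=26
    x0,y0=(u-w)*S,(v-w)*S
    c=f[y0:y0+2*w*S,x0:x0+2*w*S]
    bg=np.median(c.reshape(-1,3),0)
    # steel: g-r raised against background
    chroma=(c[...,1]-(c[...,2]+c[...,0])/2); cb=np.median(chroma)
    m=((chroma-cb)>4).astype(np.uint8)
    m=cv2.morphologyEx(m,cv2.MORPH_OPEN,np.ones((5,5)))
    n,l,st,ce=cv2.connectedComponentsWithStats(m)
    i=min([k for k in range(1,n) if st[k,4]>400],key=lambda k:np.hypot(*(ce[k]-w*S)))
    cn=max(cv2.findContours((l==i).astype(np.uint8),0,1)[0],key=cv2.contourArea)
    uv=(cn.reshape(-1,2)+[x0,y0]+.5)/S-.5
    P=onz("top",uv,h)[:,:2].astype(np.float32)
    print(name,bg,cb,st[i]/S,cv2.minAreaRect(P),cv2.minEnclosingCircle(P))
    cv2.imwrite(f"pics/m_{name}.png",np.hstack([m*255,c.astype(np.uint8)[...,1]]))
E
cd pics; python3 -c "
import cv2,numpy as np
cv2.imwrite('masks.png',np.vstack([cv2.resize(cv2.imread(f'm_{n}.png'),(300,150)) for n in ('flB','unA','unB','valve')]))"
```

```text
flB [156. 153. 158.] -4.0 [ 17.75  18.    16.25  16.   591.5 ] ((406.4444885253906, 314.06500244140625), (57.0640983581543, 55.325687408447266), 89.21340942382812) ((404.5315856933594, 314.3104553222656), 29.75025749206543)
flA [156. 153. 158.] -4.0 [ 17.75  18.25  16.    16.5  607.5 ] ((430.3799133300781, -164.93746948242188), (55.22967529296875, 57.071136474609375), 88.63243865966797) ((429.8390808105469, -164.4272918701172), 29.45960807800293)
unA [155. 152. 156.] -4.0 [ 18.75  14.25  14.25  24.5  778.5 ] ((405.0195617675781, 150.99591064453125), (36.58293914794922, 85.96563720703125), 79.29766082763672) ((404.7198486328125, 151.4490966796875), 44.18793869018555)
unB [153. 150. 154.] -3.5 [ 20.5   14.25  11.5   24.75 761.5 ] ((383.4159851074219, -331.4312438964844), (85.16619110107422, 35.86130142211914), 0.6123259663581848) ((382.73828125, -330.6590270996094), 44.6422233581543)
valve [156. 153. 158.] -4.0 [  18.5    11.75   15.5    30.5  1014.  ] ((441.680908203125, 12.992815017700195), (39.88880157470703, 107.85546112060547), 75.56205749511719) ((442.70758056640625, 16.02786636352539), 54.53363037109375)
```

View pics/masks.png

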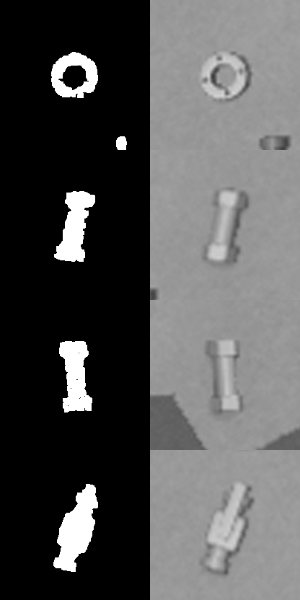

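```bash
cat >> h.py <<'E'
from scipy.spatial.transform import Rotation as Ro
def go(x,y,z,yaw):
    """yaw = world angle (deg) of jaw axis"""
    s=arm.read_state();R=Ro.from_quat(s["ee_rot"]).as_matrix()
    cur=np.degrees(np.arctan2(R[1,1],R[0,1]))
    d=(yaw-cur+90)%180-90
    print("pos",s["position"].round(1),"yaw",round(cur,1),"t",round(s["clock"],2),"w",round(s["gripper_width"],1),"F",s["contact_force"].round(1))
    print("shift",(R.T@(np.array([x,y,z])-s["position"])).round(1),"spin",round(-d,1))
E
python3 - <<'E'
from h import *
go(430,-165,300,90)
p=arm.camera_params("wrist");s=arm.read_state();R=Ro.from_quat(s["ee_rot"]).as_matrix()
print(R.T@(-p["R"].T@p["t"]-s["position"]),R.T@p["R"].T)
E
```

```text
pos [ 150.2 -606.5  403.9] yaw 103.9 t 0.15 w 85.5 F [-0.4 -0.4  0.6]
shift [-377.7  361.2  104.4] spin 13.9
[75.58655312  0.60128581 30.87476884] [[ 7.11387355e-04 -9.54324715e-01 -2.98770535e-01]
 [ 9.99999292e-01  3.93774902e-04  1.12326247e-03]
 [-9.54308801e-04 -2.98771123e-01  9.54324319e-01]]
```

```bash
python3 -m jog '[[[-45,45,0,3],[-90,90,0,6],[-140,135,0,9],[-190,180,10,12],[-230,220,20,13.9]]]' 85; python3 -c "
from h import *
go(430,-165,300,90)"
```

```text
clock: 0.78
position: [317.5, -342.2, 385.4]
ee_rot: [0.001, 1.0, 0.001, 0.0]
contact_force: [1.8, -0.6, -0.9]
gripper_width: 85.0
pos [ 317.5 -342.2  385.4] yaw 89.9 t 0.78 w 85.0 F [ 1.8 -0.6 -0.9]
shift [-112.2  177.3   85.7] spin -0.1
```

```bash
python3 -m jog '[[[-28,44,20,0],[-56,88,40,0],[-84,132,60,0],[-112,177,85,0],[-112,177,85,0]]]'
python3 - <<'E'
from h import *
go(430,-165,300,90)
p=arm.camera_params("wrist");im,d=arm.get_image("wrist");cv2.imwrite("pics/w1.png",im)
pt=arm.camera_params("top")
import pickle;pickle.dump(p,open("pics/w1.pkl","wb"))
print(proj("wrist",[[430,-165,18]],p))
E
```

```text
clock: 1.4
position: [430.8, -162.8, 298.9]
ee_rot: [-0.002, 1.0, 0.001, -0.002]
contact_force: [-0.1, -0.9, 0.3]
gripper_width: 85.0
pos [ 430.8 -162.8  298.9] yaw 90.2 t 1.4 w 85.0 F [-0.1 -0.9  0.3]
shift [ 0.8 -2.2 -1.1] spin 0.2
[[253.89039252 185.19069516]]
```

View pics/w1.png

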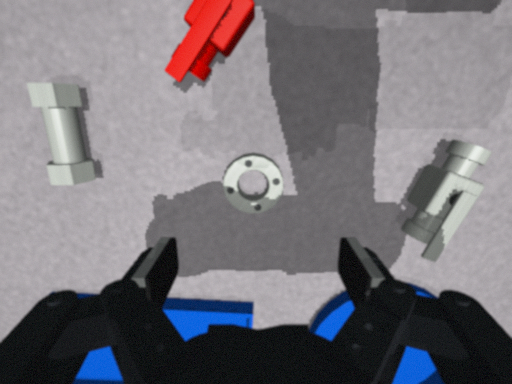

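The wrist view shows the flange centred at about (253,183). Union B runs from nut (55,94) to nut (71,172). The valve has its pipe end at (466,158), block centre near (443,196) and lever tip at (434,249).

Run:
```python
from h import *
import pickle;p=pickle.load(open("pics/w1.pkl","rb"))
im=cv2.imread("pics/w1.png");hsv=cv2.cvtColor(im,cv2.COLOR_BGR2HSV)
print(im[170,240],im[120,200],im[230,220],im[130,65])
f=im.astype(int);ch=f[...,1]-(f[...,0]+f[...,2])/2
m=((ch>0)&(f.max(2)-f.min(2)<40)).astype(np.uint8)
m=cv2.morphologyEx(m,cv2.MORPH_OPEN,np.ones((3,3)));m=cv2.morphologyEx(m,cv2.MORPH_CLOSE,np.ones((5,5)))
n,l,st,ce=cv2.connectedComponentsWithStats(m)
for i in range(1,n):
    if st[i,4]>400 and ce[i][1]<250:
        cn=max(cv2.findContours((l==i).astype(np.uint8),0,1)[0],key=cv2.contourArea).reshape(-1,2)
        for h in (18,34): 
            P=onz("wrist",cn.astype(float),h,p)[:,:2].astype(np.float32)
            print(st[i],h,cv2.minAreaRect(P),cv2.minEnclosingCircle(P))
print(onz("wrist",[[55,94],[71,172]],34,p),onz("wrist",[[253,183]],18,p))
print(onz("wrist",[[434,249],[460,197]],47,p))
```

```text
[220 226 222] [156 154 158] [115 110 111] [176 181 178]
[  27   82   69  104 4161] 18 ((385.29644775390625, -334.33544921875), (90.29764556884766, 43.78792953491211), 0.13496486842632294) ((385.13873291015625, -335.780517578125), 48.353118896484375)
[  27   82   69  104 4161] 34 ((383.3534851074219, -323.33636474609375), (84.52571105957031, 40.98896026611328), 0.13497509062290192) ((383.205810546875, -324.6890563964844), 45.26229476928711)
[ 402  141   89  120 5443] 18 ((445.4110107421875, 13.377971649169922), (63.034515380859375, 117.33783721923828), 68.88227844238281) ((448.7370910644531, 17.338708877563477), 60.829463958740234)
[ 402  141   89  120 5443] 34 ((439.6253967285156, 2.1508712768554688), (59.005271911621094, 109.8375015258789), 68.88231658935547) ((442.73895263671875, 5.858483791351318), 56.94118118286133)
[ 223  153   61   60 2265] 18 ((428.3090515136719, -165.88958740234375), (57.82243347167969, 56.6939697265625), 0.19241482019424438) ((429.133056640625, -166.2297821044922), 29.76820182800293)
[ 223  153   61   60 2265] 34 ((423.6167297363281, -165.65777587890625), (54.12633514404297, 53.07003402709961), 0.19274188578128815) ((424.3880310058594, -165.97616577148438), 27.86540985107422)
[[ 349.95310093 -323.24844923   34.        ]
 [ 413.86316168 -323.14590308   34.        ]] [[ 427.85057304 -165.83843703   18.        ]]
[[480.39744257  -3.31061179  47.        ]
 [431.06788071   9.08288222  47.        ]]
```

```bash
python3 -m jog '[[[2,-2.7,40,0],[2,-2.7,80,0],[2,-2.7,108,0],[2,-2.7,123,0],[2,-2.7,123,0]]]' 85; python3 -c "
from h import *
go(429,-165.5,176,90)"
```

```text
clock: 2.08
position: [427.5, -167.4, 176.3]
ee_rot: [-0.0, 1.0, 0.001, -0.002]
contact_force: [-0.3, 0.2, -0.5]
gripper_width: 85.2
pos [ 427.5 -167.4  176.3] yaw 90.0 t 2.08 w 85.2 F [-0.3  0.2 -0.5]
shift [-1.5  1.9  0.3] spin 0.0
```

```bash
python3 -m jog '[[[-1,1,0,0],[-1,1,0,0],[-1,1,0,0],[-1,1,0,0],[-1,1,0,0]]]' 0; python3 -m jog '[[[0,0,-5,0],[0,0,-20,0],[0,0,-45,0],[0,0,-70,0],[0,0,-70,0]]]'; python3 -c "
from h import *
go(672,-13,246,90)"
```

```text
clock: 2.7
position: [428.8, -166.8, 177.9]
ee_rot: [-0.0, 1.0, 0.0, -0.001]
contact_force: [-1.0, -1.6, 6.2]
gripper_width: 54.8
clock: 3.32
position: [429.3, -166.8, 249.8]
ee_rot: [-0.001, 1.0, 0.0, 0.002]
contact_force: [0.1, 0.2, -2.6]
gripper_width: 54.9
pos [ 429.3 -166.8  249.8] yaw 90.1 t 3.33 w 54.9 F [ 0.1  0.2 -2.6]
shift [-242.8  153.5    4.7] spin 0.1
```

```bash
python3 -m jog '[[[-48,31,0,0],[-97,62,0,0],[-146,92,0,0],[-195,123,0,0],[-243,153,0,0]]]'
python3 - <<'E'
from h import *
go(672,-13,246,90)
p=arm.camera_params("wrist");im,d=arm.get_image("wrist");cv2.imwrite("pics/w2.png",im)
b,g,r=[im[...,i].astype(int) for i in range(3)]
print(proj("wrist",[[632,-13,20],[672,-13,4]],p))
E
```

```text
clock: 3.95
position: [673.1, -12.4, 248.8]
ee_rot: [-0.0, 1.0, 0.0, 0.0]
contact_force: [0.5, 0.1, -2.6]
gripper_width: 54.6
pos [673.1 -12.4 248.8] yaw 90.0 t 3.95 w 54.6 F [ 0.5  0.1 -2.6]
shift [ 1.1 -0.6  2.8] spin 0.0
[[255.41510674 151.20561556]
 [255.59748116 196.4234518 ]]
```

View pics/w2.png

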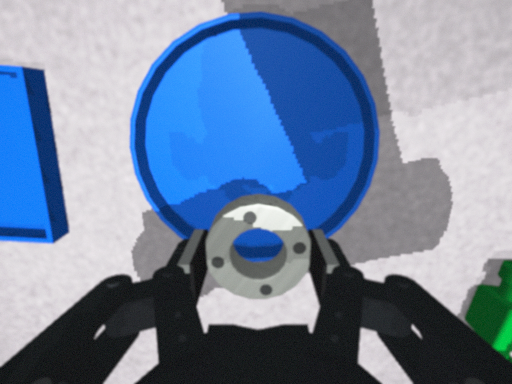

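Run:
```python
from h import *
from scipy.optimize import least_squares
p=arm.camera_params("wrist");im=cv2.imread("pics/w2.png")
b,g,r=[im[...,i].astype(int) for i in range(3)]
m=((b-r)>50).astype(np.uint8)
n,l,st,ce=cv2.connectedComponentsWithStats(m)
i=l[100,255]
cn=max(cv2.findContours((l==i).astype(np.uint8),0,1)[0],key=cv2.contourArea).reshape(-1,2)
cn=cn[cn[:,1]<185]
P=onz("wrist",cn.astype(float),20,p)[:,:2]
print(least_squares(lambda q:np.hypot(P[:,0]-q[0],P[:,1]-q[1])-q[2],[632,-13,90],loss="soft_l1").x, P[:,0].min(),P[:,1].min(),P[:,1].max())
# flange held
print(onz("wrist",[[258,246]],249-155+9-0,p))
```

```text
[641.27036946 -10.44508602  88.71817996] 552.1437631189555 -99.62579283233111 78.74693933672131
[[668.56593506  -7.64611896 103.        ]]
```

```bash
python3 -m jog '[[[-3,0,20,0],[-5,0,40,0],[-5,0,55,0],[-5,0,63,0],[-5,0,63,0]]]'; python3 -c "
from h import *
go(678,-12,181,90)"
```

```text
clock: 4.62
position: [683.8, -9.2, 185.2]
ee_rot: [-0.002, 1.0, 0.0, 0.004]
contact_force: [-0.4, -0.4, -2.6]
gripper_width: 54.5
pos [683.8  -9.2 185.2] yaw 90.3 t 4.62 w 54.5 F [-0.4 -0.4 -2.6]
shift [ 5.8 -2.8  4.1] spin 0.3
```

```bash
python3 -m jog '[[[5,-2,2,0],[5,-2,3,0],[5,-2,3,0],[5,-2,3,0],[5,-2,3,0]]]'
python3 - <<'E'
from h import *
go(678,-12,181,90)
im,d=arm.get_image("top")
go(678,-12,181,90)
im,d=arm.get_image("top");cv2.imwrite("pics/t2.png",cv2.resize(im[120:220,200:400],None,fx=4,fy=4))
go(678,-12,181,90)
E
```

```text
clock: 5.25
position: [678.9, -11.1, 182.3]
ee_rot: [-0.002, 1.0, 0.0, 0.004]
contact_force: [-0.0, -0.4, -1.8]
gripper_width: 54.6
pos [678.9 -11.1 182.3] yaw 90.3 t 5.25 w 54.6 F [-0.  -0.4 -1.8]
shift [ 0.9 -0.9  1.3] spin 0.3
pos [678.9 -11.1 182.3] yaw 90.3 t 5.3 w 54.6 F [-0.2 -0.6 -2.8]
shift [ 0.9 -0.9  1.3] spin 0.3
pos [678.9 -11.1 182.3] yaw 90.3 t 5.35 w 55.0 F [-0.   0.2 -1. ]
shift [ 0.9 -0.9  1.3] spin 0.3
```

View pics/t2.png

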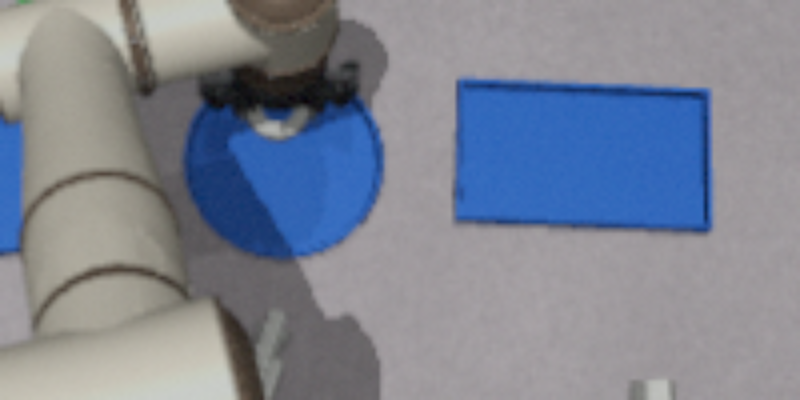

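The top view shows the flange over the far part of the round tray, around (279,118) in the crop. I'll lower it to contact.

```bash
python3 -m jog '[[[0,0,0.7,0],[0,0,1.4,0],[0,0,2,0],[0,0,2,0],[0,0,2,0]]]'
```

```text
clock: 5.98
position: [679.0, -11.1, 182.0]
ee_rot: [-0.003, 1.0, 0.0, 0.005]
contact_force: [-3.3, 0.8, 6.6]
gripper_width: 54.3
```

```bash
python3 -m jog '[[[0,0,0,0],[0,0,0,0],[0,0,0,0],[0,0,0,0],[0,0,-1,0]]]' 74;  python3 -m jog '[[[0,0,-20,0],[0,0,-50,0],[0,0,-80,0],[0,0,-118,0],[0,0,-118,0]]]' 74
python3 - <<'E'
from h import *
go(406,314,300,90)
p=arm.camera_params("wrist");im,d=arm.get_image("wrist");cv2.imwrite("pics/w3.png",im)
E
```

```text
clock: 6.6
position: [678.9, -11.1, 182.7]
ee_rot: [-0.003, 1.0, 0.0, 0.004]
contact_force: [0.3, -0.0, -0.4]
gripper_width: 73.9
clock: 7.22
position: [678.8, -11.1, 306.9]
ee_rot: [-0.003, 1.0, 0.001, 0.01]
contact_force: [1.0, -0.2, 0.1]
gripper_width: 74.6
pos [678.8 -11.1 306.9] yaw 90.3 t 7.22 w 74.6 F [ 1.  -0.2  0.1]
shift [271.  326.7   2.1] spin 0.3
```

View pics/w3.png

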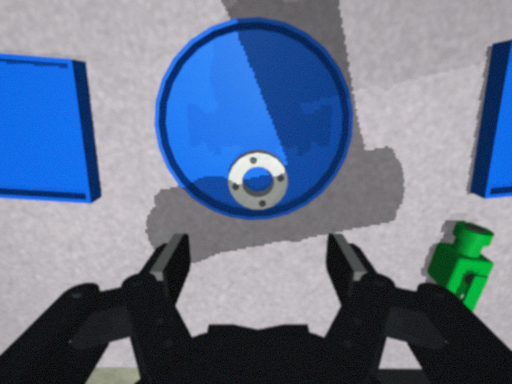

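The flange is at (258,181), close to the tray's far wall. I'll check the clearance.

Run:
```python
from h import *
from scipy.optimize import least_squares
p=arm.camera_params("wrist");im=cv2.imread("pics/w3.png")
b,g,r=[im[...,i].astype(int) for i in range(3)]
m=((b-r)>50).astype(np.uint8)
n,l,st,ce=cv2.connectedComponentsWithStats(m)
i=l[100,230]
cn=max(cv2.findContours((l==i).astype(np.uint8),0,1)[0],key=cv2.contourArea).reshape(-1,2)
P=onz("wrist",cn.astype(float),20,p)[:,:2]
fit=lambda P:least_squares(lambda q:np.hypot(P[:,0]-q[0],P[:,1]-q[1])-q[2],[632,-13,60],loss="soft_l1").x
print(fit(P),P.min(0),P.max(0))
w=((im.min(2)>130)&(np.abs(b-r)<40)).astype(np.uint8);w[:, :200]=0;w[:,310:]=0;w[:140]=0;w[212:]=0
n,l,st,ce=cv2.connectedComponentsWithStats(w);i=1+np.argmax(st[1:,4]);print(st[i])
cn=max(cv2.findContours((l==i).astype(np.uint8),0,1)[0],key=cv2.contourArea).reshape(-1,2)
P=onz("wrist",cn.astype(float),22,p)[:,:2];print(fit(P))
c=cv2.resize(im[140:230,200:320],None,fx=6,fy=6,interpolation=cv2.INTER_CUBIC);cv2.imwrite("pics/c3.png",c)
d=arm.get_image("wrist")[1]
for (u,v) in [(258,157),(236,185),(279,185),(258,205),(254,100)]:
    dd=np.median(d[v-1:v+2,u-1:u+2]);cc,ry=ray("wrist",[[u,v]],p);print(u,v,cc+ry[0]*dd)
```

```text
[631.07201947 -14.00184835  88.00153827] [ 542.96769422 -102.55017074] [718.86441158  74.37460262]
[ 228  152   59   57 1579]
[678.04314187 -10.1506935   26.9432841 ]
258 157 [655.6976409   -9.62459149  21.64913748]
236 185 [682.85508257 -30.35537895  21.57220536]
279 185 [682.42730311  10.45142938  22.21815775]
258 205 [703.06396382  -9.32477359  21.84202081]
254 100 [606.01031902 -13.58631079   3.71369694]
```

View pics/c3.png

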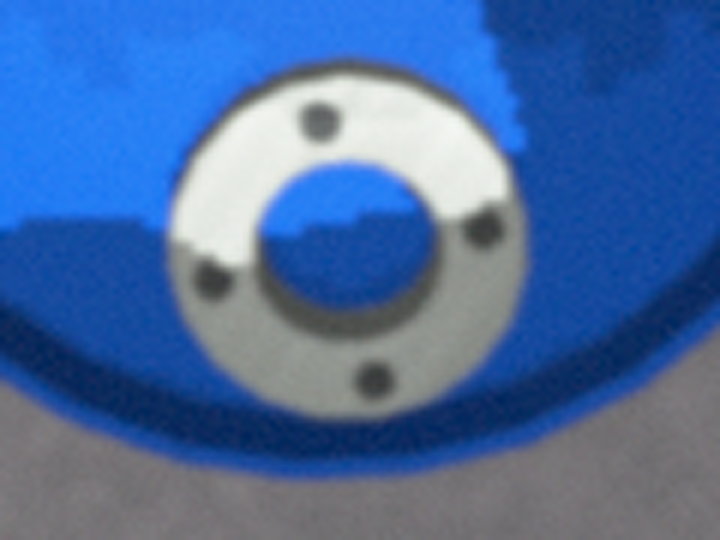

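The flange lies flat: its top is at z≈22 all round, with about 8 mm to the wall. Next is flange B.

```bash
python3 -m jog '[[[35,42,0,0],[70,85,0,0],[108,130,0,0],[145,175,0,0],[180,218,0,0]]]' 85;python3 -m jog '[[[30,36,0,0],[60,72,0,0],[90,108,0,0],[90,108,0,0],[90,108,0,0]]]' 85
python3 - <<'E'
from h import *
go(406,314,300,90)
p=arm.camera_params("wrist");im,d=arm.get_image("wrist");cv2.imwrite("pics/w4.png",im)
f=im.astype(int);ch=f[...,1]-(f[...,0]+f[...,2])/2
m=((ch>0)&(f.max(2)-f.min(2)<40)).astype(np.uint8)
m=cv2.morphologyEx(m,cv2.MORPH_OPEN,np.ones((3,3)));m=cv2.morphologyEx(m,cv2.MORPH_CLOSE,np.ones((5,5)))
n,l,st,ce=cv2.connectedComponentsWithStats(m)
for i in range(1,n):
    if st[i,4]>400 and ce[i][1]<260:
        cn=max(cv2.findContours((l==i).astype(np.uint8),0,1)[0],key=cv2.contourArea).reshape(-1,2)
        P=onz("wrist",cn.astype(float),18,p)[:,:2].astype(np.float32)
        print(st[i],cv2.minAreaRect(P),cv2.minEnclosingCircle(P))
E
```

```text
clock: 7.95
position: [495.0, 207.0, 300.0]
ee_rot: [-0.003, 1.0, -0.0, 0.005]
contact_force: [0.7, 1.0, 0.2]
gripper_width: 85.1
clock: 8.57
position: [404.2, 314.3, 298.6]
ee_rot: [-0.003, 1.0, -0.001, 0.004]
contact_force: [0.1, -0.3, -0.5]
gripper_width: 85.2
pos [404.2 314.3 298.6] yaw 90.3 t 8.57 w 85.2 F [ 0.1 -0.3 -0.5]
shift [-1.8 -0.3 -1.4] spin 0.3
[  61  134   47   98 3566] ((407.9936828613281, 151.56253051757812), (40.712703704833984, 98.13597869873047), 78.72811126708984) ((407.88604736328125, 151.25323486328125), 52.10375213623047)
[ 228  151   61   60 2273] ((403.09326171875, 315.2103271484375), (57.68220901489258, 56.68013000488281), 0.36949393153190613) ((403.5108642578125, 315.3433532714844), 30.000680923461914)
[476 194  36  50 803] ((443.1359558105469, 545.7066650390625), (53.98591613769531, 32.526634216308594), 15.84814167022705) ((441.02105712890625, 554.6287231445312), 27.518455505371094)
```

View pics/w4.png

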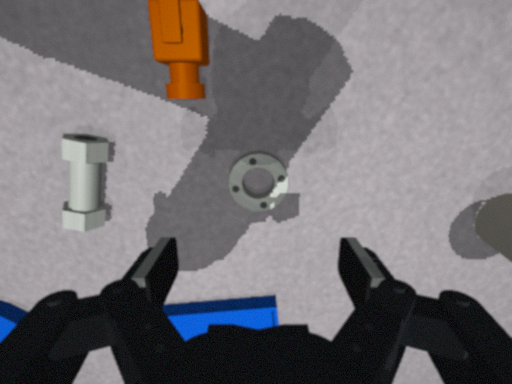

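The flange is at (258,181), directly under the gripper.

```bash
python3 -m jog '[[[0,0,40,0],[0,0,80,0],[0,0,107,0],[0,0,121,0],[0,0,121,0]]]' 85; python3 -c "
from h import *
go(404,314.6,177.5,90)"
```

```text
clock: 9.25
position: [406.1, 313.2, 177.0]
ee_rot: [-0.002, 1.0, -0.001, 0.004]
contact_force: [0.3, 0.4, -0.0]
gripper_width: 84.9
pos [406.1 313.2 177. ] yaw 90.2 t 9.25 w 84.9 F [ 0.3  0.4 -0. ]
shift [ 2.1  1.4 -0.5] spin 0.2
```

```bash
python3 -m jog '[[[1,1,-1,0],[2,1,-1,0],[2,1,-1,0],[2,1,-1,0],[2,1,-1,0]]]' 0; python3 -m jog '[[[0,0,-5,0],[0,0,-20,0],[0,0,-45,0],[0,0,-70,0],[0,0,-70,0]]]'; python3 -c "
from h import *
go(595,-13.5,248,90)"
```

```text
clock: 9.88
position: [404.7, 314.5, 180.2]
ee_rot: [-0.002, 1.0, -0.0, 0.005]
contact_force: [1.4, -1.9, 7.1]
gripper_width: 55.2
clock: 10.5
position: [404.2, 315.1, 252.6]
ee_rot: [-0.002, 1.0, 0.002, 0.007]
contact_force: [-0.3, 1.3, -4.2]
gripper_width: 55.0
pos [404.2 315.1 252.6] yaw 90.3 t 10.5 w 55.0 F [-0.3  1.3 -4.2]
shift [-189.3 -329.4    5.9] spin 0.3
```

```bash
python3 -m jog '[[[-27,-48,0,0],[-54,-95,0,0],[-81,-142,0,0],[-108,-188,0,0],[-135,-235,0,0]]]';python3 -m jog '[[[-27,-47,0,0],[-54,-94,0,0],[-54,-94,0,0],[-54,-94,0,0],[-54,-94,0,0]]]'; python3 -c "
from h import *
go(595,-13.5,186,90)"
```

```text
clock: 11.12
position: [540.4, 79.1, 252.4]
ee_rot: [-0.002, 1.0, 0.002, 0.006]
contact_force: [0.9, 1.0, -3.8]
gripper_width: 54.8
clock: 11.75
position: [594.2, -13.6, 252.3]
ee_rot: [-0.003, 1.0, 0.002, 0.005]
contact_force: [-0.6, 1.1, -3.4]
gripper_width: 55.0
pos [594.2 -13.6 252.3] yaw 90.3 t 11.75 w 55.0 F [-0.6  1.1 -3.4]
shift [-0.1 -0.1 66.3] spin 0.3
```

```bash
python3 -m jog '[[[0,0,20,0],[0,0,45,0],[0,0,58,0],[0,0,65,0],[0,0,65,0]]]'; python3 -m jog '[[[0,0,0.7,0],[0,0,1.4,0],[0,0,2,0],[0,0,2,0],[0,0,2,0]]]'; python3 -c "
from h import *
go(595,-13.5,184,90)"
```

```text
clock: 12.38
position: [594.9, -13.1, 187.3]
ee_rot: [-0.003, 1.0, 0.002, 0.005]
contact_force: [-1.0, -0.6, -3.8]
gripper_width: 55.1
clock: 13.0
position: [595.0, -13.1, 185.3]
ee_rot: [-0.003, 1.0, 0.002, 0.005]
contact_force: [-0.5, 0.0, -3.4]
gripper_width: 55.0
pos [595.  -13.1 185.3] yaw 90.4 t 13.0 w 55.0 F [-0.5  0.  -3.4]
shift [ 0.  -0.4  1.3] spin 0.4
```

```bash
python3 -m jog '[[[0,0,0.7,0],[0,0,1.3,0],[0,0,2,0],[0,0,2,0],[0,0,2,0]]]'
```

```text
clock: 13.62
position: [595.0, -13.1, 184.4]
ee_rot: [-0.003, 1.0, 0.002, 0.005]
contact_force: [-3.3, 0.3, 5.9]
gripper_width: 55.1
```

Contact with the floor. I'll release and lift, then check.

```bash
python3 -m jog '[[[0,0,0,0],[0,0,0,0],[0,0,0,0],[0,0,0,0],[0,0,-1,0]]]' 74;  python3 -m jog '[[[0,0,-20,0],[0,0,-50,0],[0,0,-80,0],[0,0,-115,0],[0,0,-115,0]]]' 74
python3 - <<'E'
from h import *
go(406,151,300,79)
p=arm.camera_params("wrist");im,d=arm.get_image("wrist");cv2.imwrite("pics/w5.png",im)
E
```

```text
clock: 14.25
position: [595.0, -13.1, 185.3]
ee_rot: [-0.003, 1.0, 0.001, 0.005]
contact_force: [0.2, -0.0, 0.3]
gripper_width: 74.4
clock: 14.88
position: [594.6, -13.3, 303.7]
ee_rot: [-0.004, 1.0, 0.002, 0.009]
contact_force: [1.1, 0.7, -0.9]
gripper_width: 74.0
pos [594.6 -13.3 303.7] yaw 90.4 t 14.88 w 74.0 F [ 1.1  0.7 -0.9]
shift [187.4 165.7   1.1] spin 11.4
```

View pics/w5.png

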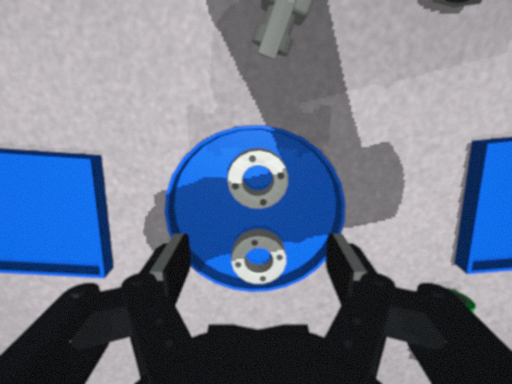

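Both flanges lie separately in the round tray, at (258,178) and (260,257). Next is union A.

```bash
python3 -m jog '[[[45,40,0,3],[90,80,0,6],[135,120,0,9],[187,166,2,11.4],[187,166,2,11.4]]]' 70;python3 -m jog '[[[0,0,0,0],[0,0,0,0],[0,0,0,0],[0,0,0,0],[0,0,0,0]]]' 70
python3 - <<'E'
from h import *
go(406,151,300,79)
p=arm.camera_params("wrist");im,d=arm.get_image("wrist");cv2.imwrite("pics/w6.png",im)
import pickle;pickle.dump(p,open("pics/w6.pkl","wb"))
E
```

```text
clock: 15.55
position: [403.1, 152.6, 296.9]
ee_rot: [0.093, 0.996, 0.002, 0.005]
contact_force: [0.3, -0.2, 0.2]
gripper_width: 69.7
clock: 16.18
position: [403.4, 152.3, 296.8]
ee_rot: [0.094, 0.996, 0.002, 0.005]
contact_force: [-0.4, -0.2, 0.1]
gripper_width: 70.0
pos [403.4 152.3 296.8] yaw 79.2 t 16.18 w 70.0 F [-0.4 -0.2  0.1]
shift [-2.8 -0.8 -3.1] spin 0.2
```

View pics/w6.png

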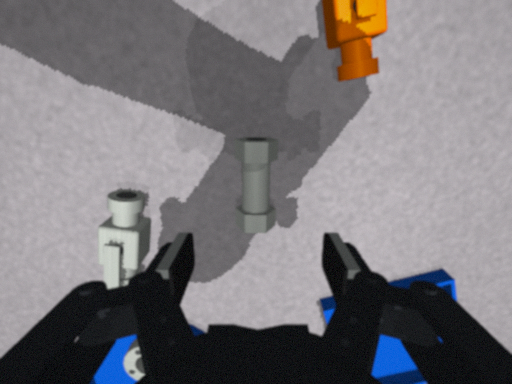

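The union at (256,186) is aligned with the image's vertical axis; the inner nut edges are at y≈163 and 207.

Run:
```python
from h import *
import pickle;p=pickle.load(open("pics/w6.pkl","rb"))
print(onz("wrist",[[257,163],[256,207]],34,p),onz("wrist",[[257,163],[256,207]],34,p).mean(0))
im=cv2.imread("pics/w6.png");cv2.imwrite("pics/c6.png",cv2.resize(im[125:245,200:312],None,fx=5,fy=5))
```

```text
[[381.37653185 158.11738482  34.        ]
 [420.85716949 149.6783699   34.        ]] [401.11685067 153.89787736  34.        ]
```

View pics/c6.png

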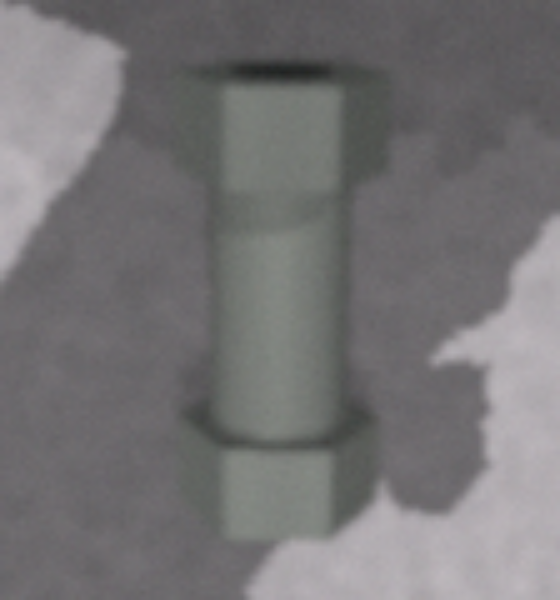

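Run:
```python
from h import *
import pickle;p=pickle.load(open("pics/w6.pkl","rb"))
P=onz("wrist",[[256.4,163.4],[255.3,214.2],[256.4,141.6],[255.3,233]],34,p);print(P,P[:2].mean(0),P[2:].mean(0))
go(404,152.5,175,79)
```

```text
[[381.62302513 157.54928478  34.        ]
 [427.62456551 147.73536232  34.        ]
 [363.4057815  161.03434234  34.        ]
 [446.17702817 144.1631625   34.        ]] [404.62379532 152.64232355  34.        ] [404.79140483 152.59875242  34.        ]
pos [403.3 152.3 296.9] yaw 79.2 t 16.23 w 70.0 F [-0.7 -0.5  0.4]
shift [  0.6  -0.3 121.9] spin 0.2
```

```bash
python3 -m jog '[[[-1,0,40,1],[-1,0,80,1],[-1,0,107,1],[-1,0,120,1],[-1,0,120,1]]]' 70;  python3 -c "
from h import *
go(404.7,152.6,177,78)"
```

```text
clock: 16.85
position: [405.5, 152.3, 176.1]
ee_rot: [0.103, 0.995, 0.001, 0.005]
contact_force: [1.0, -0.2, -1.1]
gripper_width: 70.3
pos [405.5 152.3 176.1] yaw 78.2 t 16.85 w 70.3 F [ 1.  -0.2 -1.1]
shift [ 0.9  0.1 -0.9] spin 0.2
```

```bash
python3 -m jog '[[[0,0,-1,0],[0,0,-1,0],[0,0,-1,0],[0,0,-1,0],[0,0,-1,0]]]' 0; python3 -m jog '[[[0,0,-5,0],[0,0,-20,0],[0,0,-45,0],[0,0,-72,0],[0,0,-72,0]]]'; python3 -c "
from h import *
go(633,-236,250,86.5)"
```

```text
clock: 17.48
position: [405.5, 152.2, 178.0]
ee_rot: [0.102, 0.995, 0.001, 0.005]
contact_force: [-1.8, -1.5, 4.9]
gripper_width: 24.2
clock: 18.1
position: [405.1, 152.4, 251.7]
ee_rot: [0.102, 0.995, 0.003, 0.007]
contact_force: [0.5, 0.1, -2.3]
gripper_width: 23.9
pos [405.1 152.4 251.7] yaw 78.2 t 18.1 w 23.9 F [ 0.5  0.1 -2.3]
shift [-302.3 -333.9    3. ] spin -8.3
```

```bash
python3 -m jog '[[[-40,-44,0,-2],[-80,-88,0,-4],[-120,-132,0,-6],[-160,-176,0,-8],[-200,-220,0,-8.3]]]';python3 -c "
from h import *
go(636,-234,250,86.5)"
```

```text
clock: 18.73
position: [556.3, -105.5, 250.8]
ee_rot: [0.03, 1.0, 0.003, 0.006]
contact_force: [1.1, 0.5, -2.7]
gripper_width: 24.1
pos [ 556.3 -105.5  250.8] yaw 86.5 t 18.73 w 24.1 F [ 1.1  0.5 -2.7]
shift [ -87.3 -123.4    1. ] spin 0.0
```

```bash
python3 -m jog '[[[-29,-41,0,0],[-58,-82,0,0],[-87,-123,0,0],[-87,-123,0,0],[-87,-123,0,0]]]';python3 - <<'E'
from h import *
go(636,-234,188,86.5)
im,d=arm.get_image("wrist");cv2.imwrite("pics/w7.png",im)
E
```

```text
clock: 19.35
position: [634.9, -233.4, 248.6]
ee_rot: [0.031, 1.0, 0.003, 0.003]
contact_force: [0.4, 0.5, -3.0]
gripper_width: 24.4
pos [ 634.9 -233.4  248.6] yaw 86.5 t 19.35 w 24.4 F [ 0.4  0.5 -3. ]
shift [-0.8 -0.9 60.6] spin -0.0
```

View pics/w7.png

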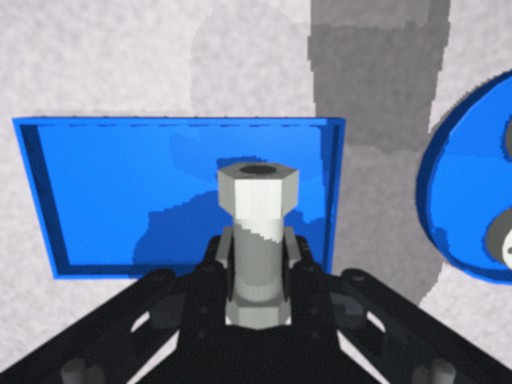

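The union is in line with the tray, and the tray's near edge sits level at y≈120. I'll lower it.

```bash
python3 -m jog '[[[0,0,20,0],[0,0,42,0],[0,0,56,0],[0,0,63,0],[0,0,63,0]]]'; python3 -m jog '[[[0,0,0.7,0],[0,0,1.4,0],[0,0,2,0],[0,0,2,0],[0,0,2,0]]]'; python3 -c "
from h import *
go(636,-234,182,86.5)"
```

```text
clock: 20.02
position: [635.4, -232.2, 186.2]
ee_rot: [0.03, 1.0, 0.003, 0.004]
contact_force: [0.3, 0.5, -2.2]
gripper_width: 24.1
clock: 20.65
position: [635.5, -232.2, 184.3]
ee_rot: [0.03, 1.0, 0.003, 0.004]
contact_force: [1.5, -0.1, -2.9]
gripper_width: 24.2
pos [ 635.5 -232.2  184.3] yaw 86.6 t 20.65 w 24.2 F [ 1.5 -0.1 -2.9]
shift [-0.6 -1.8  2.3] spin 0.1
```

```bash
python3 -m jog '[[[0,0,0.7,0],[0,0,1.4,0],[0,0,2,0],[0,0,2,0],[0,0,2,0]]]'; python3 -m jog '[[[0,0,0.4,0],[0,0,0.8,0],[0,0,0.8,0],[0,0,0.8,0],[0,0,0.8,0]]]'
```

```text
clock: 21.28
position: [635.5, -232.2, 182.2]
ee_rot: [0.03, 1.0, 0.003, 0.004]
contact_force: [-0.5, -0.3, -2.7]
gripper_width: 24.0
clock: 21.9
position: [635.5, -232.2, 182.1]
ee_rot: [0.03, 1.0, 0.003, 0.004]
contact_force: [-3.2, 1.2, 4.4]
gripper_width: 23.7
```

```bash
python3 -m jog '[[[0,0,0,0],[0,0,0,0],[0,0,0,0],[0,0,0,0],[0,0,-1,0]]]' 52;  python3 -m jog '[[[0,0,-20,0],[0,0,-50,0],[0,0,-80,0],[0,0,-117,0],[0,0,-117,0]]]' 70
python3 - <<'E'
from h import *
go(385,-330,300,90)
im,d=arm.get_image("wrist");cv2.imwrite("pics/w8.png",im)
p=arm.camera_params("wrist")
for (u,v) in [(258,175),(258,240)]:
    dd=np.median(d[v-1:v+2,u-1:u+2]);cc,ry=ray("wrist",[[u,v]],p);print(u,v,cc+ry[0]*dd)
E
```

```text
clock: 22.52
position: [635.5, -232.2, 182.9]
ee_rot: [0.03, 1.0, 0.003, 0.004]
contact_force: [0.2, 0.4, -0.3]
gripper_width: 52.1
clock: 23.15
position: [635.5, -233.2, 306.0]
ee_rot: [0.03, 1.0, 0.002, 0.009]
contact_force: [-0.4, 0.5, 0.5]
gripper_width: 70.1
pos [ 635.5 -233.2  306. ] yaw 86.6 t 23.15 w 70.1 F [-0.4  0.5  0.5]
shift [ 244.4 -111.5    1.2] spin -3.4
258 175 [ 626.23811746 -229.52213383   31.18763433]
258 240 [ 699.36941907 -233.71284115   17.20942033]
```

View pics/w8.png

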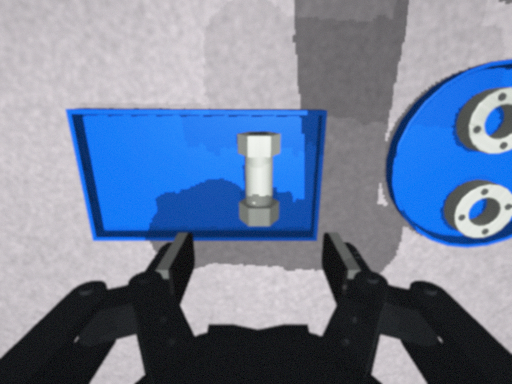

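Union A lies flat in the long tray, with its nuts at (258,145) and (258,211) clear of the walls. Next is union B.

```bash
python3 -m jog '[[[48,-22,0,0],[97,-44,0,-1],[146,-66,0,-2],[195,-89,2,-3],[244,-111,2,-3.4]]]' 70;python3 -m jog '[[[0,0,0,0],[0,0,0,0],[0,0,0,0],[0,0,0,0],[0,0,0,0]]]' 70
python3 - <<'E'
from h import *
go(385,-330,300,90)
p=arm.camera_params("wrist");im,d=arm.get_image("wrist");cv2.imwrite("pics/w9.png",cv2.resize(im[110:260,170:340],None,fx=4,fy=4))
import pickle;pickle.dump(p,open("pics/w9.pkl","wb"))
E
```

```text
clock: 23.82
position: [382.6, -329.4, 297.1]
ee_rot: [-0.0, 1.0, 0.003, 0.006]
contact_force: [0.5, -1.5, 0.4]
gripper_width: 70.3
clock: 24.45
position: [383.1, -329.1, 296.9]
ee_rot: [-0.001, 1.0, 0.003, 0.006]
contact_force: [-0.5, -1.1, -0.7]
gripper_width: 70.0
pos [ 383.1 -329.1  296.9] yaw 90.1 t 24.45 w 70.0 F [-0.5 -1.1 -0.7]
shift [-1.9 -0.9 -3.1] spin 0.1
```

View pics/w9.png

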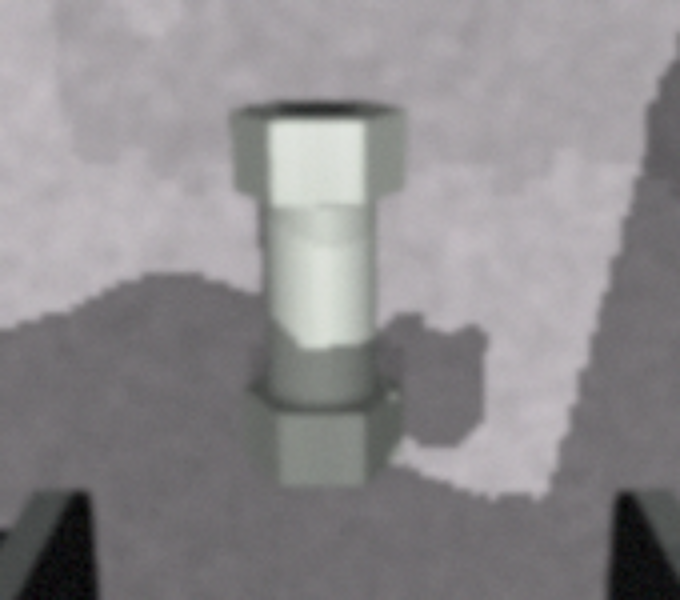

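The top flat of nut 1 is centred at crop x≈318 and runs y 120–205. Nut 2's is centred at x≈322 and runs y 408–485.

Run:
```python
from h import *
import pickle;p=pickle.load(open("pics/w9.pkl","rb"))
q=np.array([[318,205],[322,408],[317,120],[322,485]])/4+[170,110]-.4
P=onz("wrist",q,34,p);print(P.round(1),P.mean(0));d=P[3]-P[2];print(np.degrees(np.arctan2(d[1],d[0])))
go(*P.mean(0)[:2],177,90+np.degrees(np.arctan2(d[1],d[0])))
```

```text
[[ 359.1 -333.9   34. ]
 [ 405.8 -333.4   34. ]
 [ 341.1 -334.    34. ]
 [ 425.1 -333.5   34. ]] [ 382.77222667 -333.69550456   34.        ]
0.31583748505501535
pos [ 383.  -329.2  296.9] yaw 90.0 t 24.5 w 70.0 F [0.1 0.6 0.5]
shift [  1.6  -5.2 119.9] spin -0.3
```

```bash
python3 -m jog '[[[0.5,-4,40,0],[0.5,-4,80,0],[0.5,-4,107,0],[0.5,-4,119,0],[0.5,-4,119,0]]]' 70;  python3 -c "
from h import *
go(382.8,-333,178,90)"
```

```text
clock: 25.12
position: [384.0, -332.4, 177.5]
ee_rot: [-0.001, 1.0, 0.003, 0.005]
contact_force: [0.1, -0.1, 0.7]
gripper_width: 69.6
pos [ 384.  -332.4  177.5] yaw 90.1 t 25.12 w 69.6 F [ 0.1 -0.1  0.7]
shift [ 1.2 -0.6 -0.5] spin 0.1
```

```bash
python3 -m jog '[[[0,0,-0.5,0],[0,0,-0.5,0],[0,0,-0.5,0],[0,0,-0.5,0],[0,0,-0.5,0]]]' 0; python3 -m jog '[[[0,0,-5,0],[0,0,-20,0],[0,0,-45,0],[0,0,-72,0],[0,0,-72,0]]]'; python3 -c "
from h import *
go(630,-334,250,86.5)"
```

```text
clock: 25.75
position: [384.6, -332.8, 179.5]
ee_rot: [-0.001, 1.0, 0.002, 0.007]
contact_force: [0.6, 0.3, 6.0]
gripper_width: 24.1
clock: 26.38
position: [384.2, -333.4, 254.0]
ee_rot: [-0.001, 1.0, 0.001, 0.009]
contact_force: [-0.1, -0.5, -1.7]
gripper_width: 23.6
pos [ 384.2 -333.4  254. ] yaw 90.1 t 26.38 w 23.6 F [-0.1 -0.5 -1.7]
shift [-245.7   -1.2    8.5] spin 3.6
```

```bash
python3 -m jog '[[[-49,0,0,1],[-98,0,0,2],[-147,0,0,3],[-196,-1,0,3.6],[-246,-1,0,3.6]]]';python3 -m jog '[[[0,0,15,0],[0,0,35,0],[0,0,50,0],[0,0,60,0],[0,0,60,0]]]'
python3 - <<'E'
from h import *
go(630,-334,184,86.5)
im,d=arm.get_image("wrist");cv2.imwrite("pics/w10.png",im)
E
```

```text
clock: 27.0
position: [631.1, -333.6, 256.6]
ee_rot: [0.031, 0.999, 0.002, 0.008]
contact_force: [0.3, -0.0, -2.2]
gripper_width: 23.9
clock: 27.62
position: [631.4, -333.5, 195.6]
ee_rot: [0.031, 0.999, 0.002, 0.007]
contact_force: [0.1, 1.1, -1.7]
gripper_width: 24.2
pos [ 631.4 -333.5  195.6] yaw 86.5 t 27.62 w 24.2 F [ 0.1  1.1 -1.7]
shift [ 1.5 -0.7 11.6] spin -0.0
```

View pics/w10.png

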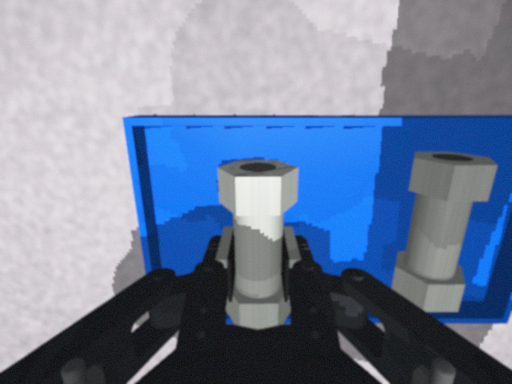

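Well placed: union B at (258,240), inside the walls and clear of union A at (440,230). I'll lower it.

```bash
python3 -m jog '[[[0,0,3,0],[0,0,6,0],[0,0,9,0],[0,0,10,0],[0,0,10,0]]]'; python3 -m jog '[[[0,0,0.7,0],[0,0,1.4,0],[0,0,2,0],[0,0,2,0],[0,0,2,0]]]'
```

```text
clock: 28.3
position: [632.0, -333.5, 186.6]
ee_rot: [0.031, 0.999, 0.002, 0.008]
contact_force: [-0.3, -0.2, -2.8]
gripper_width: 24.0
clock: 28.92
position: [632.0, -333.5, 184.6]
ee_rot: [0.031, 1.0, 0.002, 0.008]
contact_force: [-0.8, 0.0, -1.8]
gripper_width: 24.2
```

```bash
python3 -m jog '[[[0,0,0.7,0],[0,0,1.4,0],[0,0,2,0],[0,0,2,0],[0,0,2,0]]]'
```

```text
clock: 29.55
position: [632.1, -333.5, 183.6]
ee_rot: [0.031, 1.0, 0.002, 0.008]
contact_force: [-2.8, 2.4, 5.7]
gripper_width: 23.8
```

```bash
python3 -m jog '[[[0,0,0,0],[0,0,0,0],[0,0,0,0],[0,0,0,0],[0,0,-1,0]]]' 52;  python3 -m jog '[[[0,0,-20,0],[0,0,-50,0],[0,0,-80,0],[0,0,-117,0],[0,0,-117,0]]]' 70
python3 - <<'E'
from h import *
go(437,10,300,75.6)
im,d=arm.get_image("wrist");cv2.imwrite("pics/w11.png",im)
E
```

```text
clock: 30.18
position: [632.1, -333.5, 184.4]
ee_rot: [0.031, 1.0, 0.002, 0.008]
contact_force: [-0.1, 0.3, 0.0]
gripper_width: 51.8
clock: 30.8
position: [631.1, -334.3, 307.9]
ee_rot: [0.03, 0.999, -0.0, 0.013]
contact_force: [0.3, -0.1, -0.5]
gripper_width: 70.2
pos [ 631.1 -334.3  307.9] yaw 86.5 t 30.8 w 70.2 F [ 0.3 -0.1 -0.5]
shift [214.6 332.    2.7] spin 10.9
```

View pics/w11.png

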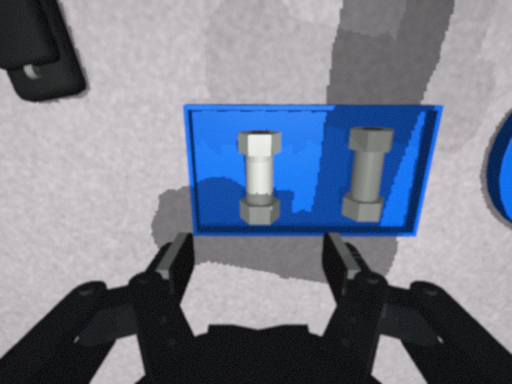

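Both unions lie flat and apart in the long tray. Now the steel valve.

```bash
python3 -m jog '[[[30,46,0,3],[60,92,0,6],[90,138,0,9],[118,182,0,11],[143,220,0,11]]]' 75; python3 -c "
from h import *
go(437,10,300,75.6)"
```

```text
clock: 31.48
position: [499.8, -104.3, 302.6]
ee_rot: [0.126, 0.992, 0.002, 0.01]
contact_force: [0.5, 1.0, 0.3]
gripper_width: 74.8
pos [ 499.8 -104.3  302.6] yaw 75.5 t 31.48 w 74.8 F [0.5 1.  0.3]
shift [89.4 95.   1.5] spin -0.1
```

```bash
python3 -m jog '[[[30,32,0,0],[60,64,0,0],[89,95,0,0],[89,95,0,0],[89,95,0,0]]]' 75
python3 - <<'E'
from h import *
go(437,10,300,75.6)
p=arm.camera_params("wrist");im,d=arm.get_image("wrist");cv2.imwrite("pics/w12.png",cv2.resize(im[110:270,170:340],None,fx=3.7,fy=3.7))
import pickle;pickle.dump((p,d),open("pics/w12.pkl","wb"))
E
```

```text
clock: 32.1
position: [437.5, 9.9, 301.7]
ee_rot: [0.126, 0.992, 0.002, 0.01]
contact_force: [-0.2, 0.7, -0.2]
gripper_width: 75.2
pos [437.5   9.9 301.7] yaw 75.5 t 32.1 w 75.2 F [-0.2  0.7 -0.2]
shift [ 0.5 -0.1  1.7] spin -0.1
```

View pics/w12.png

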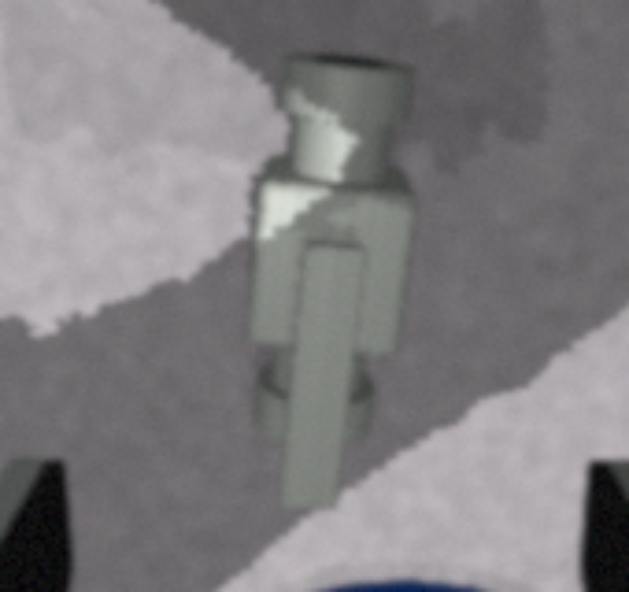

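The block's top corners in the crop are (262,183), (413,190), (396,355) and (252,345). The lever runs from (336,245) to (310,505).

Run:
```python
from h import *
import pickle;p,d=pickle.load(open("pics/w12.pkl","rb"))
f=lambda q:np.array(q)/3.7+[170,110]-.4
B=onz("wrist",f([[262,183],[413,190],[396,355],[252,345]]),36,p);print(B.round(1),B.mean(0))
L=onz("wrist",f([[336,245],[310,505]]),47,p);v=L[1]-L[0];print(L.round(1),np.linalg.norm(v),np.degrees(np.arctan2(v[1],v[0])))
v/=np.linalg.norm(v);print("origin by lever",L[0]+10*v,L[1]-58*v)
e=(B[3]-B[0])+(B[2]-B[1]);print(np.degrees(np.arctan2(e[1],e[0])))
go(*B.mean(0)[:2],178,90+np.degrees(np.arctan2(v[1],v[0])))
```

```text
[[412.    4.1  36. ]
 [422.4  37.6  36. ]
 [461.7  24.4  36. ]
 [450.2  -9.1  36. ]] [436.54903527  14.23308624  36.        ]
[[427.6  17.6  47. ]
 [490.5  -4.9  47. ]] 66.75589611339693 -19.73647445397797
origin by lever [437.05449903  14.23332231  47.        ] [435.88347909  14.65344939  47.        ]
-18.825994893765163
pos [437.7   9.6 301.6] yaw 75.5 t 32.15 w 75.1 F [-0.4  0.1 -0.4]
shift [  4.6   3.4 123.5] spin 5.2
```

```bash
python3 -m jog '[[[2,1.5,30,2],[3.5,3.4,70,4.8],[3.5,3.4,105,4.8],[3.5,3.4,122,4.8],[3.5,3.4,122,4.8]]]' 75;  python3 -c "
from h import *
go(436.5,14.3,178,70.7)"
```

```text
clock: 32.78
position: [437.7, 12.9, 178.2]
ee_rot: [0.169, 0.986, 0.001, 0.008]
contact_force: [0.4, -0.4, -0.3]
gripper_width: 75.4
pos [437.7  12.9 178.2] yaw 70.6 t 32.77 w 75.4 F [ 0.4 -0.4 -0.3]
shift [1.6 0.9 0.1] spin -0.1
```

```bash
python3 -m jog '[[[1,1,0,0],[1.5,1,0,0],[1.5,1,0,0],[1.5,1,0,0],[1.5,1,0,0]]]' 0; python3 -m jog '[[[0,0,-5,0],[0,0,-20,0],[0,0,-45,0],[0,0,-72,0],[0,0,-72,0]]]'; python3 -c "
from h import *
go(615,275,250,95)"
```

```text
clock: 33.4
position: [436.7, 14.2, 179.1]
ee_rot: [0.169, 0.986, 0.001, 0.009]
contact_force: [-0.1, -3.3, 6.6]
gripper_width: 37.1
clock: 34.02
position: [435.7, 14.5, 252.5]
ee_rot: [0.169, 0.986, 0.003, 0.011]
contact_force: [0.2, -1.0, -4.8]
gripper_width: 37.2
pos [435.7  14.5 252.5] yaw 70.6 t 34.02 w 37.2 F [ 0.2 -1.  -4.8]
shift [-82.4 305.3   6.9] spin -24.4
```

```bash
python3 -m jog '[[[-15,55,0,-5],[-30,110,0,-10],[-45,165,0,-15],[-60,222,0,-20],[-75,277,0,-25]]]'; python3 -c "
from h import *
go(618,273.5,250,96)"
```

```text
clock: 34.65
position: [598.6, 252.3, 253.6]
ee_rot: [-0.05, 0.999, -0.0, 0.009]
contact_force: [0.7, -0.4, -4.9]
gripper_width: 37.6
pos [598.6 252.3 253.6] yaw 95.7 t 34.65 w 37.6 F [ 0.7 -0.4 -4.9]
shift [-21.3  19.2   3.9] spin -0.3
```

```bash
python3 -m jog '[[[-12,10,0,0],[-21,19,0,0],[-21,19,0,0],[-21,19,0,0],[-21,19,0,0]]]'
python3 - <<'E'
from h import *
go(618,273.5,188,96)
p=arm.camera_params("wrist");im,d=arm.get_image("wrist");cv2.imwrite("pics/w13.png",im)
E
```

```text
clock: 35.28
position: [617.2, 272.5, 254.2]
ee_rot: [-0.05, 0.999, -0.0, 0.009]
contact_force: [0.1, -0.4, -5.0]
gripper_width: 37.5
pos [617.2 272.5 254.2] yaw 95.7 t 35.27 w 37.5 F [ 0.1 -0.4 -5. ]
shift [ 0.3  1.  66.2] spin -0.3
```

View pics/w13.png

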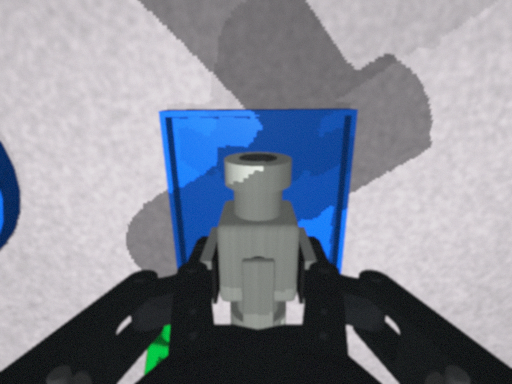

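The valve is centred and aligned over the square tray. I'll check the near edge of the tray, then lower.

```bash
python3 -c "
from h import *
print(onz('wrist',[[162,113],[354,113],[258,112]],20))"; python3 -m jog '[[[0,0,20,0],[0,0,42,0],[0,0,56,0],[0,0,65,0],[0,0,65,0]]]'; python3 -c "
from h import *
go(618,273.5,183,96)"
```

```text
[[561.09013912 199.7613043   20.        ]
 [547.57075963 334.36406404  20.        ]
 [553.60147446 266.99914243  20.        ]]
clock: 35.95
position: [618.4, 272.5, 188.9]
ee_rot: [-0.05, 0.999, -0.0, 0.009]
contact_force: [0.9, 0.3, -4.3]
gripper_width: 37.3
pos [618.4 272.5 188.9] yaw 95.7 t 35.95 w 37.3 F [ 0.9  0.3 -4.3]
shift [0.4 1.  5.9] spin -0.3
```

```bash
python3 -m jog '[[[0,0,1,0],[0,0,2,0],[0,0,3,0],[0,0,4,0],[0,0,4,0]]]'; python3 -m jog '[[[0,0,0.6,0],[0,0,1.2,0],[0,0,1.5,0],[0,0,1.5,0],[0,0,1.5,0]]]'
```

```text
clock: 36.58
position: [618.5, 272.5, 184.8]
ee_rot: [-0.05, 0.999, -0.001, 0.009]
contact_force: [0.3, 0.4, -5.0]
gripper_width: 37.3
clock: 37.2
position: [618.5, 272.5, 183.4]
ee_rot: [-0.05, 0.999, -0.001, 0.009]
contact_force: [-0.9, 0.5, -4.4]
gripper_width: 37.3
```

```bash
python3 -m jog '[[[0,0,0.7,0],[0,0,1.2,0],[0,0,1.7,0],[0,0,1.7,0],[0,0,1.7,0]]]'
```

```text
clock: 37.83
position: [618.4, 272.5, 183.3]
ee_rot: [-0.05, 0.999, -0.001, 0.009]
contact_force: [-3.9, -1.3, 5.8]
gripper_width: 37.4
```

```bash
python3 -m jog '[[[0,0,0,0],[0,0,0,0],[0,0,0,0],[0,0,0,0],[0,0,-1,0]]]' 60;  python3 -m jog '[[[0,0,-20,0],[0,0,-50,0],[0,0,-80,0],[0,0,-117,0],[0,0,-117,0]]]' 60; python3 -m jog '[[[40,-30,0,0],[80,-60,0,0],[110,-80,-10,0],[140,-100,-20,0],[140,-100,-20,0]]]' 60
python3 - <<'E'
from h import *
go(618,273.5,183,96)
for n in("wrist","top","scene"):
    im,d=arm.get_image(n);cv2.imwrite(f"pics/{n}_end.png",im)
im=cv2.imread("pics/scene_end.png")[110:310,100:480];cv2.imwrite("pics/sc_end.png",cv2.resize(im,None,fx=2.1,fy=2.1,interpolation=cv2.INTER_CUBIC))
E
```

```text
clock: 38.45
position: [618.4, 272.5, 184.1]
ee_rot: [-0.05, 0.999, -0.001, 0.009]
contact_force: [-0.7, -1.8, -0.3]
gripper_width: 59.9
clock: 39.08
position: [617.2, 273.0, 307.0]
ee_rot: [-0.05, 0.999, 0.002, 0.013]
contact_force: [0.7, -0.2, -0.6]
gripper_width: 59.8
clock: 39.7
position: [485.7, 157.9, 324.3]
ee_rot: [-0.05, 0.999, 0.002, 0.014]
contact_force: [0.3, -0.0, -0.1]
gripper_width: 60.0
pos [485.7 157.9 324.3] yaw 95.7 t 39.7 w 60.0 F [ 0.3 -0.  -0.1]
shift [-139.2  101.5  145.5] spin -0.3
```

View pics/wrist_end.png

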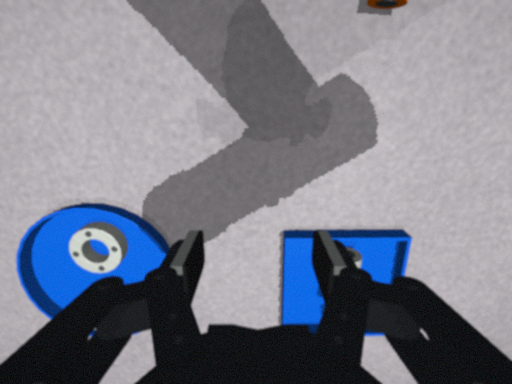

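View pics/sc_end.png

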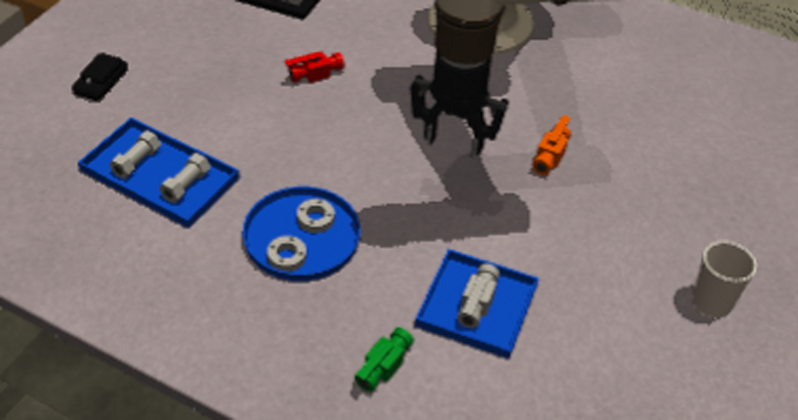

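View pics/top_end.png

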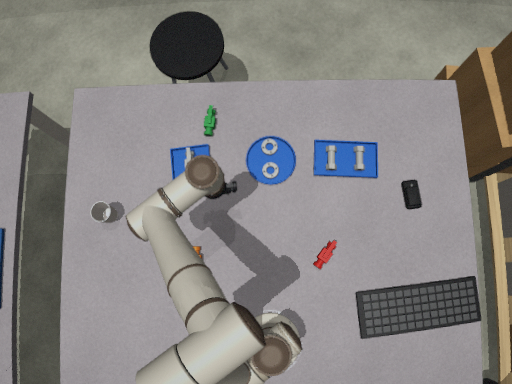

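The scene view shows all five parts lying flat and apart in their trays, with the valve upright and its lever on top. In the top view the beaker (102,212), the mouse (411,194), and the red and green valves are unmoved. The arm is clear of everything, so I'll hand in.

```bash
python3 -c "
from bench import arm
print(arm.job_done())"
```

```text
the job is handed in; nothing more can be done
None
```

The job is handed in at about 40 s on the robot's clock. Both flanges are in the round tray, both unions in the long tray and the steel lever valve in the square tray, placed in the order asked. Each part was lowered until it touched the tray floor, at about 4–7 N, and only then released.

**Final pictures:** All five parts lie flat and apart, and the valve is upright with its lever on top. The beaker, the mouse and the red and green look-alikes appear unmoved. The orange one shows in its place in the scene view, but the arm partly hid it from above.

**What disagreed:**
- **Round tray centre:** One wrist-camera fit put it about 9 mm off the others, so the first flange sits nearer the far wall than planned. A later check put it about 8 mm from the wall, with its top level at about 22 mm.
- **Gripper opening:** It read 1–3 mm less than each part's true width while holding it. The grips held all the same.
- **Valve check:** From above, the arm also hid part of the valve, so its final state rests mainly on the scene picture.

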